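Park the grating disc on the slanted peg

ROBOT

A 6-joint arm with a two-finger parallel gripper is mounted at the origin on the work surface. World frame = base frame: x ahead of the robot, y to its left, z up, the work surface at z = 0. Lengths are in mm, angles in rad, forces in N, time in s.
With the tool pointing down it reaches from about 350 to 1000 mm from the base axis. Payload 7.1 kg.
Tool frame: the origin (TCP) lies on the mounting face of the last link; the fingertips stand 173 mm ahead of it and the grasp point (between the pads) lies 155 mm ahead of it; z points along the fingers, y is the direction in which the jaws open and shut (so a half turn about z gives the same grasp; the last joint's range is limited). The gripper opens to 85 mm and grips with 20 to 120 N. Pads are 22 mm wide; open, the fingers measure 114 mm over their backs; the gripper's body (76 mm by 85 mm) begins 54 mm behind the grasp point. The pads swing forward as they close: fully open they stand 13 mm farther back than shut.
Start: joints at [1.241, 0.423, 1.63, -0, 1.089, -0.019], TCP at [191.106, 595.05, 404.719] pointing down, gripper open.
Joint ranges: [-3, 3], [-0.9, 2.11], [0.09, 2.58], [-1.31, 4.45], [0.11, 2.69], [-2.54, 2.54]. Speed limits (rad/s): [2.39, 2.39, 3.01, 3.14, 3.14, 3.14].

INTERFACE

Orientations are given as [roll, pitch, yaw] about the fixed x, y, z axes, in that order (R = Rz(yaw) Ry(pitch) Rx(roll)).
In Python, from cell import manip, snapshot, job gives the robot as it stands.
- The arm moves only by the tool send_rows, never from a script. Its argument "moves" is a list of rows, each a list of 5 numbers: the shift along the tool's x, y, z in mm, then the turn about the tool's z in rad, then the opening, from 0 (shut) to 1 (fully open). In form: [[x, y, z, turn, hand], ...]. A call has exactly 5 rows; each row is the pose to reach, as a shift and turn from the pose commanded when the call began, along the tool's axes at that moment; what a row does not reach only later rows make up. A row lasts 1/10 s, in which the tool goes at most 50 mm and 8.59 degrees, less where a joint would pass 70% of its speed; a pose out of reach is approached as far as the arm can. A call with a gripper value outside its range is refused whole. The fingers move at their own pace and stop on an object; "squeeze" is the grip in N (left out, the last holds). Time passes only in rows, so rows that repeat a pose let the fingers close, or fill a call up. It gives the time, the measured TCP pose, the force and the opening at its end, in the units of the state.
- manip.sense(): the state, without advancing time (a new reading comes with each control period).
- snapshot(name): name is "side" or "top"; returns a dict with "image" (384x512x3 uint8, blue, green, red), "range_z" (384x512 float32, mm along the optical axis (not along the pixel's ray), 0 where there is no reading), "camera_matrix" (3x3 intrinsics, pixels), "k1" (the pictures are not rectified: a ray, as slopes to the right and down, at radius r is drawn at 1 + k1 r^2 times it, then the intrinsics apply), "rvec" (rotation vector, rad) and "tvec" (3), from world to camera coordinates, as OpenCV has them. Camera axes: x right, y down, z forward; pixel columns grow to the right and rows downward; lengths in mm; the calibration is good to about 2 mm. A picture is of the moment at which its call begins.
- job.hand_in(): hands the job in, once; it reports no verdict.
The state is a dict: "time_s": time; "qpos": joint angles; "dq": joint speeds; "joint_efforts": joint torques, N m; "eef_pos": TCP position; "ee_rot": TCP orientation; "force": force on the tool from outside, world axes, zero at the start; "ft_torque": the same for the moment, N m; "opening": finger opening in mm.
Only numpy, scipy, OpenCV 4.12 (cv2) and the standard library are available. Lean on these libraries where they do the work, as an engineer would, in place of code of your own. Each camera call takes 0.05 s, during which the arm holds its last target. There are 200 camera calls.

TASK

Put the loose grating disc away on its parking stand: slide it hub-up onto the slanted peg, along the peg, and push it down against the stiff black seat until the seat is fully home on its hard stop. How far in that stop lies differs from stand to stand, so go by feel and never press the disc on the stand with more than 35 N. Let go and leave the disc lying flat on the pressed seat, and leave the pan, the bowl and the jar where they are.

Things in the scene. Friction and masses are not known exactly. Their poses are not given: they have to be found in the camera images.
- disc: Grating disc, 0.34-0.5 kg: steel plate 150 mm across, 6 mm thick, rows of small teeth; on top a round black plastic hub 40 mm across, 38 mm tall, to be gripped. A 22 mm bore goes right through hub and plate. Origin: on the bore's axis at the plate's underside; z along the bore to the hub's top (at 44 mm). Starts flat on the bench, hub up; its yaw does not matter.
- stand: Fixed foot of the parking stand, a dark steel plate 210 x 160 x 10 mm on the bench with a short post; origin on the bench, 105 mm straight below the mount's origin. It carries the mount and a head: a round guard dish 180 mm across and, from its middle, a steel peg of 18 mm diameter, last 12 mm tapered to 7 mm, leaning 40 degrees from vertical towards the robot's side.
- mount: Clamp sleeve of the stand. Origin on the peg's axis; z = peg's axis, towards its free tip; y level. The head (dish, peg, seat, stop) is clamped at an unknown, unmeasured shift s of 0 to 30 mm along z. Along z: dish floor 4 mm + s, dish rim 26 + s, peg's tip 90 + s, seat's top 30 + s when up, 18 + s when home (there the disc's origin ends; the peg then stands 28 mm out of the hub).
- seat (a joint): Black plastic collar 68 mm across round the peg's foot, on which the disc's plate comes to lie. It slides along the peg into the dish: 0 = up (start), 0.012 m = fully home on a rigid stop. It takes about 9 N to move (plus 1 N per 10 mm/s) and stays where it is left; the disc's weight does not move it.
- pan: Bystander: open aluminium food pan, 100 x 120 x 65 mm. Origin under its centre.
- bowl: Bystander: steel bowl, 150 mm across, 60 mm high. Origin under its centre.
- jar: Bystander: white jar with a steel cap, 68 mm across, 110 mm high. Origin under its centre.
There are look-alikes about, which are no part of the job. What is shaped like the disc but brown is not meant.

How it is judged:
By the outcome, as a careful person would: the job done as asked, in the order asked, and still so for the second after the job is handed in, with the robot touching nothing.
It also fails if it takes over 54 s, if anything falls off the work surface, if the arm or the gripper's body presses on something with over 40 N, if the wrist force passes 120 N, or if a joint passes its speed limit or range.

## Working session

There is one attempt and no reset: what is moved stays moved. The work goes in short steps, Python scripts to look and compute and a tool call to move; the robot and the scene stay as the last step left them, time stands still between calls to the robot, and variables do not carry over. Pictures are saved under pics/ and viewed, about 8 in all and at most 12, crops included, and the job is handed in when it is done.

Besides the shell and the picture viewer there is one more tool, called after "Emit:" as name(argument=value, ...) on one line, values as JSON. send_rows: Moves the arm, as the interface text tells. Its arguments: {"type":"object","properties":{"moves":{"type":"array","items":{"type":"array","items":{"type":"number"}}},"squeeze":{"type":"number"}},"required":["moves"]}

```bash
ls; mkdir -p pics
cat > h.py <<'E'
import numpy as np, cv2
from cell import manip, snapshot, job
from scipy.spatial.transform import Rotation as Ro
def cloud(s):
    K=s["camera_matrix"];h,w=s["range_z"].shape
    u,v=np.meshgrid(np.arange(w),np.arange(h))
    xd=(u-K[0,2])/K[0,0];yd=(v-K[1,2])/K[1,1]
    x,y=xd.copy(),yd.copy()
    for _ in range(20):
        f=1+s["k1"]*(x*x+y*y);x=xd/f;y=yd/f
    R=cv2.Rodrigues(np.array(s["rvec"],float))[0];t=np.array(s["tvec"],float).ravel()
    z=s["range_z"].astype(float)
    P=(np.stack([x*z,y*z,z],-1)-t)@R
    P[z<=0]=np.nan
    return P
def st():
    a=manip.sense();print({k:np.round(v,3).tolist() for k,v in a.items()});return a
E
python3 - <<'E'
from h import *
st()
for n in("top","side"):
    s=snapshot(n);cv2.imwrite(f"pics/{n}1.png",s["image"]);np.save(f"{n}1.npy",cloud(s))
    R=cv2.Rodrigues(np.array(s["rvec"],float))[0];print(n,-R.T@np.ravel(s["tvec"]),s["k1"],s["camera_matrix"])
E
```

```text
pics
{'time_s': 0.0, 'qpos': [1.241, 0.424, 1.631, -0.0, 1.089, -0.019], 'dq': [-0.001, -0.001, 0.0, 0.0, 0.001, 0.001], 'joint_efforts': [-0.001, -55.738, -28.175, 0.0, 0.007, 0.0], 'eef_pos': [191.004, 594.779, 403.931], 'ee_rot': [-3.14, -0.0, 2.831], 'force': [0.293, -0.518, 0.862], 'ft_torque': [0.001, -0.02, 0.027], 'opening': 85.241}
top [ 522.21714182    3.17799935 1356.93961475] -0.08587002856797313 [[408.60385094   0.         261.92763155]
 [  0.         408.60385094 190.64434318]
 [  0.           0.           1.        ]]
side [  512.16853103 -1371.55360024   904.93381813] -0.14738389789275078 [[440.48330751   0.         254.35062599]
 [  0.         440.48330751 187.51771804]
 [  0.           0.           1.        ]]
```

View pics/top1.png

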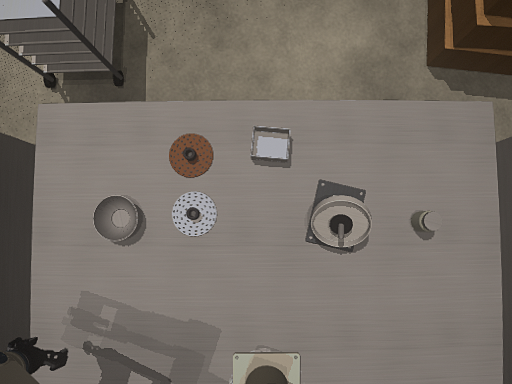

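View pics/side1.png

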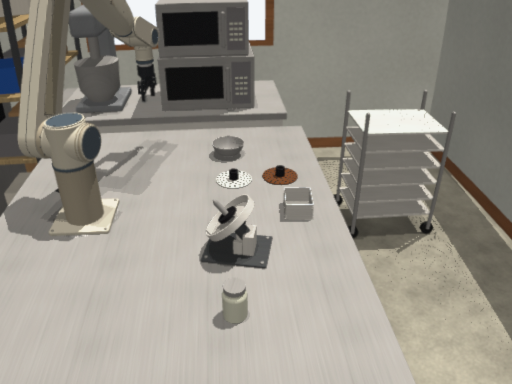

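The top view shows two disc-shaped candidates. The white/steel one is at (194,213) and the brown one at (191,155). The steel one fits, because brown is excluded. The stand is at (340,220) with its peg pointing down the image, towards the robot. The bowl is at (117,218), the pan at (271,146) and the jar at (428,221).

Run:
```python
from h import *
from scipy.optimize import least_squares
im=cv2.imread("pics/top1.png");P=np.load("top1.npy");Q=np.load("side1.npy");si=cv2.imread("pics/side1.png")
a=cv2.resize(im[130:260,140:240],None,fx=4,fy=4)
b=cv2.resize(im[165:265,290:390],None,fx=4,fy=4);c=cv2.resize(si[180:270,190:290],None,fx=4,fy=4)
o=np.zeros((520,1200,3),np.uint8);o[:520,:400]=a;o[:400,400:800]=b;o[:360,800:]=c
cv2.imwrite("pics/crop1.png",cv2.resize(o,None,fx=.66,fy=.66))
def rep(n,P,m,lo,hi):
    p=P[m];p=p[(p[:,2]>lo)&(p[:,2]<hi)];print(n,len(p),p.mean(0).round(1),p.min(0).round(1),p.max(0).round(1));return p
m=np.zeros(im.shape[:2],bool);m[185:243,165:224]=1
# plate: bright pixels vs bench via height
rep("table",P,(np.arange(384)[:,None]>250)&(np.arange(384)[:,None]<280)&(np.arange(512)[None]>250),-20,20)
rep("plate",P,m,4,12);rep("hub",P,m,30,60)
m2=np.zeros(si.shape[:2],bool);m2[165:190,214:256]=1
rep("sideplate",Q,m2,4,12);rep("sidehub",Q,m2,38,60)
# rows of stand column, top
for v in range(190,256,3): print(v,[tuple(P[v,u].round(0).tolist()) for u in (325,340,355)])
```

```text
table 7238 [ 3.871e+02 -3.685e+02  2.000e-01] [ 333.2 -799.5   -9.7] [437.   47.6  10.5]
plate 1373 [562.6 236.8   7.1] [466.9 139.2   4. ] [656.4 333.6  12. ]
hub 99 [561.6 234.6  43.3] [542.2 215.3  31.4] [581.3 255.5  50.9]
sideplate 407 [561.7 224.7   6.8] [479.2 150.9   4. ] [655.1 355.9  11.8]
sidehub 41 [561.2 229.2  43.5] [542.9 210.4  38.1] [580.6 254.1  50.7]
190 [(637.0, -199.0, 8.0), (637.0, -249.0, 6.0), (636.0, -299.0, 9.0)]
193 [(627.0, -199.0, 6.0), (627.0, -249.0, 6.0), (626.0, -299.0, 9.0)]
196 [(617.0, -198.0, 11.0), (605.0, -217.0, 176.0), (616.0, -298.0, 11.0)]
199 [(597.0, -175.0, 163.0), (596.0, -215.0, 188.0), (596.0, -260.0, 182.0)]
202 [(588.0, -173.0, 174.0), (589.0, -220.0, 159.0), (586.0, -256.0, 195.0)]
205 [(581.0, -178.0, 144.0), (580.0, -221.0, 153.0), (579.0, -263.0, 162.0)]
208 [(572.0, -178.0, 139.0), (571.0, -221.0, 149.0), (571.0, -263.0, 162.0)]
211 [(563.0, -179.0, 131.0), (563.0, -222.0, 143.0), (562.0, -266.0, 150.0)]
214 [(554.0, -180.0, 126.0), (554.0, -221.0, 150.0), (554.0, -268.0, 138.0)]
217 [(546.0, -182.0, 115.0), (544.0, -219.0, 158.
[... 226 characters left out ...]
156.0), (518.0, -273.0, 114.0)]
229 [(509.0, -185.0, 85.0), (509.0, -217.0, 167.0), (508.0, -274.0, 107.0)]
232 [(500.0, -185.0, 84.0), (501.0, -215.0, 179.0), (499.0, -276.0, 98.0)]
235 [(490.0, -187.0, 72.0), (493.0, -214.0, 184.0), (490.0, -278.0, 90.0)]
238 [(481.0, -187.0, 69.0), (484.0, -213.0, 187.0), (480.0, -279.0, 83.0)]
241 [(472.0, -185.0, 81.0), (471.0, -234.0, 71.0), (471.0, -278.0, 86.0)]
244 [(459.0, -196.0, 9.0), (462.0, -233.0, 75.0), (463.0, -275.0, 100.0)]
247 [(449.0, -197.0, -1.0), (449.0, -245.0, 10.0), (448.0, -297.0, -1.0)]
250 [(439.0, -198.0, -5.0), (438.0, -247.0, -1.0), (438.0, -298.0, -6.0)]
253 [(429.0, -197.0, -1.0), (429.0, -246.0, 1.0), (428.0, -296.0, 1.0)]
```

View pics/crop1.png

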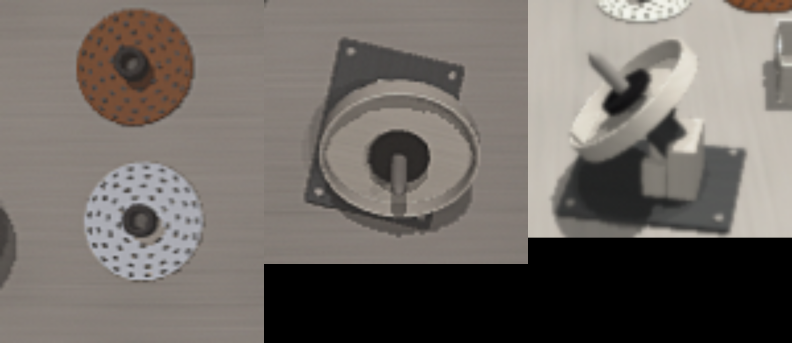

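The crop confirms the white perforated disc with the black hub at top (194,213). The peg leans towards −x and slightly +y. Next I fit the peg axis.

Run:
```python
from h import *
from scipy.optimize import least_squares
im=cv2.imread("pics/top1.png").astype(int);P=np.load("top1.npy");Q=np.load("side1.npy");si=cv2.imread("pics/side1.png").astype(int)
def sel(P,im):
    ok=(P[...,0]>440)&(P[...,0]<640)&(P[...,1]>-330)&(P[...,1]<-120)&(P[...,2]>40)&(P[...,2]<260)
    return P[ok],im[ok].sum(-1)
T,tb=sel(P,im);S,sb=sel(Q,si)
# axis model: point c on axis, azimuth a, tilt 40
def ax(a): return np.array([np.sin(.698)*np.cos(a),np.sin(.698)*np.sin(a),np.cos(.698)])
# floor plane
def ff(p):
    n=ax(p[0]);return T@n-p[1]
r=least_squares(ff,[2.9,-300],loss="cauchy",f_scale=4);print("floor az",r.x,r.cost,(abs(ff(r.x))<8).sum(),len(T))
a=r.x[0];n=ax(a);d=r.x[1]
h=T@n-d
# radial coords
e1=np.array([-np.sin(a),np.cos(a),0]);e2=np.cross(n,e1)
uv=np.c_[T@e1,T@e2]
# peg: points with h>35
g=h>34;print("peg",g.sum());
c0=np.median(uv[g],0);g&=np.linalg.norm(uv-c0,axis=1)<25;print("peg c top",uv[g].mean(0),uv[g].std(0),"hmax",np.sort(h[g])[-5:])
hs=S@n-d;us=np.c_[S@e1,S@e2];gs=(hs>36)&(np.linalg.norm(us-c0,axis=1)<30);print("peg side",gs.sum(),us[gs].mean(0),us[gs].std(0),np.sort(hs[gs])[-5:])
for H in (35,50,65,80):
    q=g&(abs(h-H)<8);w=gs&(abs(hs-H)<8);print(H,uv[q].mean(0),us[w].mean(0))
# dark seat from top
k=(tb<150)&(np.linalg.norm(uv-c0,axis=1)<60)&(h<34);print("seat",k.sum(),uv[k].mean(0),np.percentile(uv[k],[2,98],axis=0),np.median(h[k]))
# rim: circle fit of points r>80
def cf(c,X): return np.linalg.norm(X-c[:2],axis=1)-89
rr=np.linalg.norm(uv-c0,axis=1);k=(h>12)&(h<34)&(rr>76)&(rr<105)
r2=least_squares(cf,c0,args=(uv[k],),loss="soft_l1",f_scale=3);print("rim",k.sum(),r2.x,np.median(h[k]))
print("n",n,"e1",e1,"e2",e2,"d",d)
```

```text
floor az [   2.71843811 -298.8359916 ] 70069.02810325677 133 2561
peg 632
peg c top [-17.88793552 532.92468893] [12.64423853 10.44466478] hmax [101.39238923 101.69658712 102.11116559 102.96904283 104.97418659]
peg side 160 [ -4.45328232 531.03450276] [11.13918518  9.72295843] [ 96.51963987  96.76937651  99.22104261  99.29405836 101.61371674]
35 [-20.1853218  536.42066738] [ -5.75642349 538.01251477]
50 [-23.1868338  533.07268282] [-12.19494396 532.59625264]
65 [-10.01810539 530.27486262] [4.68992743e-01 5.27890104e+02]
80 [ -8.6394232  530.55949348] [  1.84291982 528.12876377]
seat 6 [2.42567132e-01 5.50364853e+02] [[-13.88562069 530.1689024 ]
 [ 14.77659965 557.36704754]] 33.17657924371727
rim 641 [-11.71157755 527.55261887] 23.217895655779444
n [-0.58600053  0.2639121   0.76612909] e1 [-0.4106388 -0.9117981  0.       ] e2 [ 0.69855505 -0.31460233  0.64268672] d -298.8359915961568
```

Emit:
send_rows(moves=[[0,0,0,0,1],[0,0,0,0,1],[0,0,0,0,1],[0,0,0,0,1],[0,0,0,0,1]], squeeze=40)

```text
time_s: 0.6
eef_pos: [191.1, 595.1, 404.7]
ee_rot: [3.142, 0.0, 2.831]
force: [-0.0, -0.0, -0.8]
opening: 85.5
```

```bash
cat > fit.py <<'E'
from h import *
from scipy.optimize import least_squares
im=cv2.imread("pics/top1.png").astype(int);P=np.load("top1.npy");Q=np.load("side1.npy");si=cv2.imread("pics/side1.png").astype(int)
def sel(P,im):
    ok=(P[...,0]>440)&(P[...,0]<640)&(P[...,1]>-330)&(P[...,1]<-120)&(P[...,2]>40)&(P[...,2]<260)
    return P[ok],im[ok].sum(-1)
T,tb=sel(P,im);S,sb=sel(Q,si)
def ax(a,t=.698): return np.array([np.sin(t)*np.cos(a),np.sin(t)*np.sin(a),np.cos(t)])
p=[2.98,-273,.698];k=np.ones(len(T),bool)
for it in range(6):
    k=abs(T@ax(p[0],p[2])-p[1])<(14 if it<2 else 8)
    p=least_squares(lambda q:T[k]@ax(q[0],q[2])-q[1],p).x
print("floor free tilt",p,k.sum())
p=least_squares(lambda q:T[k]@ax(q[0])-q[1],p[:2]).x;print("40deg",p)
def proj(X,a):
    n=ax(a);e1=np.array([-np.sin(a),np.cos(a),0]);e2=np.cross(n,e1);return np.c_[X@e1,X@e2,X@n]
# peg: surface points of cylinder r=9
a,d=p
A=proj(T,a);B=proj(S,a);c0=np.array([*np.median(A[k],0)[:2]])
print("c0",c0)
for nm,X in(("top",A),("side",B)):
    g=(X[:,2]-d>36)&(np.linalg.norm(X[:,:2]-c0,axis=1)<45)
    print(nm,g.sum(),X[g].mean(0),np.sort(X[g,2]-d)[-4:])
    for H in(30,42,54,66,78,88):
        w=g&(abs(X[:,2]-d-H)<6)
        if w.sum():print(H,w.sum(),np.median(X[w],0).round(1))
rr=np.linalg.norm(A[:,:2]-c0,axis=1);hh=A[:,2]-d;k2=(hh>14)&(hh<30)&(rr>78)&(rr<102)
r2=least_squares(lambda c:np.linalg.norm(A[k2,:2]-c,axis=1)-89,c0,loss="soft_l1",f_scale=3);print("rim",k2.sum(),r2.x)
# joint cylinder fit of the peg: azimuth free
both=[]
for X0,X in((T,A),(S,B)):
    g=(X[:,2]-d>40)&(X[:,2]-d<78)&(np.linalg.norm(X[:,:2]-r2.x,axis=1)<25);both.append(X0[g])
both=np.vstack(both)
f=lambda q:np.linalg.norm(proj(both,q[2])[:,:2]-q[:2],axis=1)-9
r3=least_squares(f,[*r2.x,a],loss="soft_l1",f_scale=2);print("peg cyl",len(both),r3.x,r3.cost)
E
python3 fit.py
```

```text
floor free tilt [   2.90513192 -275.12139332    0.69445267] 1650
40deg [   2.90515037 -276.96214136]
c0 [ 93.73856361 524.27996195]
top 75 [  93.8453645   522.99721381 -212.38228862] [84.74084621 85.59137179 86.73030618 88.52626505]
42 14 [  93.2  523.9 -234.8]
54 16 [  93.   525.1 -221.4]
66 15 [  91.5  525.4 -210.5]
78 24 [  95.   522.1 -199.4]
88 8 [  94.7  520.7 -192.2]
side 87 [ 102.67664369  520.53640363 -216.44678876] [80.56001594 83.2327638  83.89555566 86.01251269]
42 21 [ 103.3  522.1 -235.4]
54 21 [ 105.   521.9 -222.1]
66 23 [ 103.6  523.2 -209.9]
78 21 [ 103.1  520.2 -200. ]
88 3 [ 101.3  519.4 -193.1]
rim 354 [ 95.28846152 519.7631229 ]
peg cyl 125 [ 95.67374066 517.73850984   2.90346684] 127.53298388437382
```

Fits agree: the peg azimuth is 2.905 rad, the tip is at about (483,−215,187) and the disc centre is at (562,235). The tool can't be tilted, so I'll do it in stages:
1. Grip the hub lightly.
2. Tip the disc about the jaw axis by pressing its plate edge on the dish's high rim from behind.
3. Turn it 180° and thread it onto the peg.

Going to the disc first.

Emit:
send_rows(moves=[[-45,-22,0,-0.074,1],[-90,-44,0,-0.074,1],[-135,-66,0,-0.074,1],[-180,-89,0,-0.074,1],[-225,-111,0,-0.074,1]], squeeze=40)

```text
time_s: 1.1
eef_pos: [371.8, 419.7, 404.9]
ee_rot: [3.141, 0.0, 2.905]
force: [1.3, 0.5, -0.2]
opening: 85.2
```

```bash
cat >> h.py <<'E'
def to(x,y,z,yaw):
    a=manip.sense();p=np.array(a["eef_pos"]);R=Ro.from_euler("xyz",a["ee_rot"]).as_matrix()
    d=R.T@(np.array([x,y,z])-p);cy=a["ee_rot"][2]
    dt=-((yaw-cy+np.pi)%(2*np.pi)-np.pi)
    print("t",round(a["time_s"],2),"pos",p.round(1),"yaw",round(cy,3),"F",np.round(a["force"],1),"open",round(a["opening"],1),"-> move",d.round(1),"turn",round(dt,3),"q6",round(a["qpos"][5],2))
E
python3 -c "
from h import *
to(562,235,260,2.905)"
```

```text
t 1.1 pos [371.8 419.7 404.9] yaw 2.905 F [ 1.3  0.5 -0.2] open 85.2 -> move [-228.1 -135.   144.9] turn 0.0 q6 -0.51
```

Emit:
send_rows(moves=[[-43,-25,0,0,1],[-86,-50,0,0,1],[-129,-75,0,0,1],[-172,-100,0,0,1],[-215,-126,10,0,1]])

```text
time_s: 1.6
eef_pos: [551.1, 247.6, 396.4]
ee_rot: [3.14, 0.003, 2.905]
force: [1.9, 1.0, 0.0]
opening: 85.5
```

```bash
python3 -c "
from h import *
to(562,235,185,2.905)"
```

```text
t 1.6 pos [551.1 247.6 396.4] yaw 2.905 F [1.9 1.  0. ] open 85.5 -> move [-13.  -10.1 211.4] turn -0.0 q6 -0.93
```

Emit:
send_rows(moves=[[-13,-10,45,0,1],[-13,-10,90,0,1],[-13,-10,135,0,1],[-13,-10,175,0,1],[-13,-10,195,0,1]])

```text
time_s: 2.1
eef_pos: [558.4, 235.7, 196.3]
ee_rot: [-3.139, -0.004, 2.904]
force: [-0.3, -0.6, -0.0]
opening: 85.2
```

Run:
```python
from h import *
to(562,235,185,2.905)
o=[]
for n,(r,c) in(("top",(150,140)),("side",(120,185))):
    s=snapshot(n);o.append(cv2.resize(s["image"][r:r+110,c:c+100],None,fx=4,fy=4))
cv2.imwrite("pics/grasp.png",np.hstack(o))
```

```text
t 2.1 pos [558.4 235.7 196.3] yaw 2.904 F [-0.3 -0.6 -0. ] open 85.2 -> move [-3.7  0.2 11.3] turn -0.001 q6 -0.95
```

View pics/grasp.png

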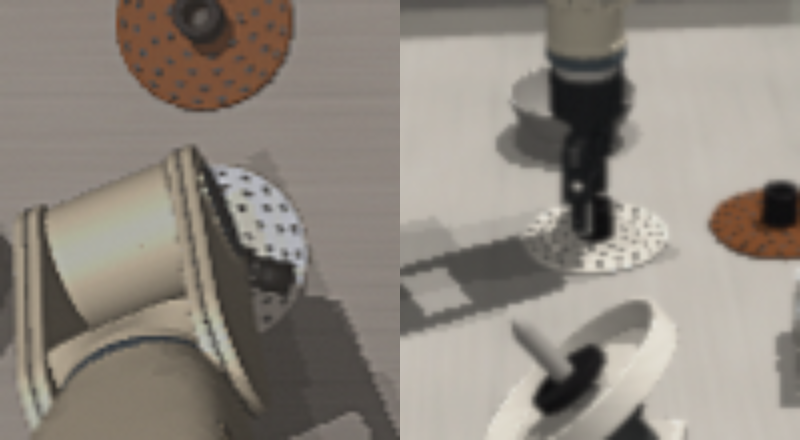

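The fingers straddle the hub (side crop around (592,215)). I lower the last 11 mm and close.

Emit:
send_rows(moves=[[-4,0,6,0,1],[-4,0,11,0,1],[-4,0,11,0,0.3],[-4,0,11,0,0.3],[-4,0,11,0,0.3]])

```text
time_s: 2.7
eef_pos: [563.7, 235.5, 189.8]
ee_rot: [3.141, 0.001, 2.905]
force: [0.2, 0.0, -0.0]
opening: 44.4
```

Emit:
send_rows(moves=[[0,0,0,0,0.1],[0,0,0,0,0.1],[0,0,0,0,0.1],[0,0,0,0,0.1],[0,0,0,0,0.1]])

```text
time_s: 3.2
eef_pos: [563.8, 235.6, 190.1]
ee_rot: [3.141, 0.001, 2.905]
force: [-0.1, -0.1, 5.7]
opening: 39.0
```

Emit:
send_rows(moves=[[0,0,-10,0,0.1],[0,0,-30,0,0.1],[0,0,-70,0,0.1],[0,0,-110,0,0.1],[0,0,-150,0,0.1]])

```text
time_s: 3.7
eef_pos: [562.9, 235.2, 340.5]
ee_rot: [-3.141, -0.001, 2.905]
force: [0.6, 0.5, -3.9]
opening: 38.8
```

Run:
```python
from h import *
to(655,-256,430,2.905)
```

```text
t 3.7 pos [562.9 235.2 340.5] yaw 2.905 F [ 0.6  0.5 -3.9] open 38.8 -> move [-204.6 -456.   -89.3] turn -0.0 q6 -0.96
```

Lifted: the force is −3.9 N and the opening is 38.8 mm. Carrying it behind the stand.

Emit:
send_rows(moves=[[-20,-43,-18,0,0.1],[-40,-86,-36,0,0.1],[-60,-129,-54,0,0.1],[-80,-172,-72,0,0.1],[-100,-215,-89,0,0.1]])

```text
time_s: 4.2
eef_pos: [609.1, 4.2, 428.0]
ee_rot: [-3.142, -0.0, 2.905]
force: [1.0, -0.2, -3.9]
opening: 39.2
```

Emit:
send_rows(moves=[[-20,-45,0,0,0.1],[-40,-90,0,0,0.1],[-60,-135,0,0,0.1],[-80,-180,0,0,0.1],[-100,-222,0,0,0.1]])

```text
time_s: 4.7
eef_pos: [654.3, -235.4, 427.0]
ee_rot: [3.142, -0.001, 2.904]
force: [0.8, 0.6, -2.4]
opening: 39.0
```

Emit:
send_rows(moves=[[-4,-18,0,0,0.1],[-4,-18,0,0,0.1],[-4,-18,20,0,0.1],[-4,-18,20,0,0.1],[-4,-18,20,0,0.1]])

```text
time_s: 5.2
eef_pos: [654.2, -250.4, 406.6]
ee_rot: [3.141, -0.002, 2.906]
force: [-0.2, -0.0, -3.5]
opening: 39.3
```

Run:
```python
from h import *
to(648,-254,408,2.905)
o=[]
for n,(r,c) in(("top",(150,290)),("side",(120,185))):
    s=snapshot(n);o.append(cv2.resize(s["image"][r:r+110,c:c+100],None,fx=4,fy=4));np.save(f"{n}2.npy",cloud(s))
cv2.imwrite("pics/rim.png",np.hstack(o))
```

```text
t 5.2 pos [ 654.2 -250.4  406.6] yaw 2.906 F [-0.2 -0.  -3.5] open 39.3 -> move [ 5.2 -4.9 -1.4] turn 0.001 q6 -1.72
```

View pics/rim.png

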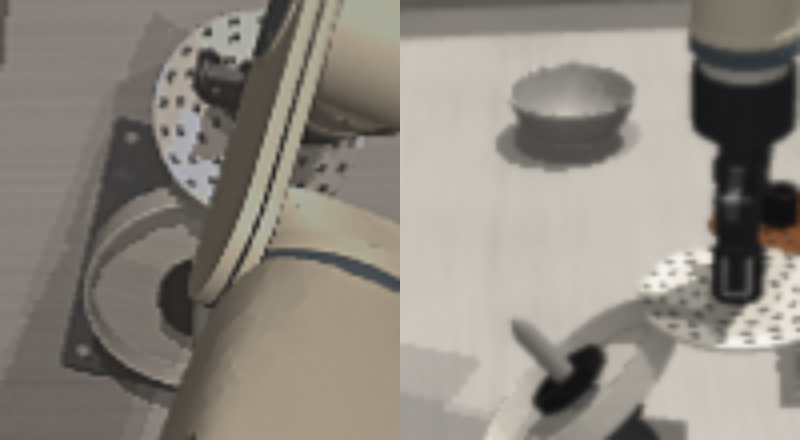

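The disc is level with its near edge just over the far rim (side crop (650,300)). I loosen the grip to 20 N and press down gradually.

Emit:
send_rows(moves=[[5,-3,4,0,0.1],[5,-3,8,0,0.1],[5,-3,13,0,0.1],[5,-3,18,0,0.1],[5,-3,22,0,0.1]], squeeze=20)

```text
time_s: 5.8
eef_pos: [648.8, -253.5, 384.1]
ee_rot: [3.141, -0.001, 2.905]
force: [0.1, -0.5, -4.1]
opening: 39.2
```

Emit:
send_rows(moves=[[0,0,1,0,0.1],[0,0,2,0,0.1],[0,0,3,0,0.1],[0,0,4,0,0.1],[0,0,5,0,0.1]])

```text
time_s: 6.3
eef_pos: [649.3, -253.5, 380.9]
ee_rot: [-3.142, 0.002, 2.905]
force: [2.5, 0.9, 4.0]
opening: 39.2
```

Emit:
send_rows(moves=[[0,0,2,0,0.1],[0,0,4,0,0.1],[0,0,6,0,0.1],[0,0,8,0,0.1],[0,0,8,0,0.1]])

```text
time_s: 6.8
eef_pos: [650.2, -253.7, 373.2]
ee_rot: [-3.141, 0.006, 2.905]
force: [6.4, -0.2, 4.7]
opening: 38.9
```

```bash
cat >> h.py <<'E'
def plane(c,rad=95,lo=None,hi=None,show=True):
    """plate plane: bright points near grip point c (world)"""
    out=[]
    for n in("top","side"):
        s=snapshot(n);P=cloud(s);b=s["image"].min(-1)
        k=(np.linalg.norm(P-c,axis=-1)<rad)&(b>120)
        if lo is not None:k&=(P[...,2]>lo)
        if hi is not None:k&=(P[...,2]<hi)
        X=P[k]
        if len(X)<60: print(n,"few",len(X));continue
        for _ in range(8):
            m=np.median(X,0) if _==0 else X.mean(0);v=np.linalg.svd(X-X.mean(0),full_matrices=False)[2][2];v*=np.sign(v[2])
            r=(X-X.mean(0))@v;X=X[abs(r)<max(6,2*r.std())]
        print(n,len(X),"n",v.round(3),"tilt",np.degrees(np.arccos(v[2])).round(1),"az",np.arctan2(v[1],v[0]).round(3),"rms",((X-X.mean(0))@v).std().round(1),"centroid",X.mean(0).round(1),"dist c->plane",((c-X.mean(0))@v).round(1))
    return
E
python3 - <<'E'
from h import *
to(649,-252,350,2.905)
p=manip.sense()["eef_pos"];plane(np.array(p)-[0,0,155],lo=0)
E
```

```text
t 6.8 pos [ 650.2 -253.7  373.2] yaw 2.905 F [ 6.4 -0.2  4.7] open 38.9 -> move [ 1.7  1.4 23.2] turn -0.0 q6 -1.72
top 398 n [ 0.159 -0.045  0.986] tilt 9.5 az -0.274 rms 2.1 centroid [ 654.3 -209.4  190.4] dist c->plane 28.7
side 718 n [ 0.155 -0.038  0.987] tilt 9.2 az -0.239 rms 1.7 centroid [ 647.6 -266.8  189.2] dist c->plane 28.5
```

Pivoting works, with 9.4° at about 5 N. I continue down.

Emit:
send_rows(moves=[[0,0,3,0,0.1],[0,0,6,0,0.1],[0,0,9,0,0.1],[0,0,12,0,0.1],[0,0,14,0,0.1]])

```text
time_s: 7.4
eef_pos: [650.8, -253.8, 359.6]
ee_rot: [-3.141, 0.008, 2.905]
force: [9.2, -0.1, 5.1]
opening: 39.1
```

Emit:
send_rows(moves=[[0,0,3,0,0.1],[0,0,6,0,0.1],[0,0,9,0,0.1],[0,0,12,0,0.1],[0,0,13,0,0.1]])

```text
time_s: 7.9
eef_pos: [650.7, -253.7, 346.1]
ee_rot: [-3.141, 0.007, 2.905]
force: [8.4, 0.3, 3.4]
opening: 39.0
```

Run:
```python
from h import *
to(649,-252,346,2.905)
p=manip.sense()["eef_pos"];plane(np.array(p)-[0,0,155],lo=0)
```

```text
t 7.9 pos [ 650.7 -253.7  346.1] yaw 2.905 F [8.4 0.3 3.4] open 39.0 -> move [2.1 1.2 0.1] turn -0.0 q6 -1.72
top 224 n [ 0.539 -0.127  0.833] tilt 33.6 az -0.232 rms 1.8 centroid [ 636.5 -201.4  175.9] dist c->plane 27.0
side 593 n [ 0.54  -0.137  0.83 ] tilt 33.9 az -0.247 rms 1.7 centroid [ 635.6 -263.5  166.3] dist c->plane 27.4
```

Emit:
send_rows(moves=[[0,0,2,0,0.1],[0,0,4,0,0.1],[0,0,6,0,0.1],[0,0,7,0,0.1],[0,0,7,0,0.1]])

```text
time_s: 8.5
eef_pos: [650.1, -253.5, 338.6]
ee_rot: [3.142, 0.005, 2.905]
force: [6.4, 0.6, 1.6]
opening: 39.6
```

Run:
```python
from h import *
to(649,-252,346,2.905)
p=manip.sense()["eef_pos"];plane(np.array(p)-[0,0,155],lo=0)
```

```text
t 8.5 pos [ 650.1 -253.5  338.6] yaw 2.905 F [6.4 0.6 1.6] open 39.6 -> move [ 1.4  1.2 -7.4] turn -0.0 q6 -1.72
top 176 n [ 0.632 -0.163  0.758] tilt 40.7 az -0.252 rms 1.4 centroid [ 632.5 -199.8  173.7] dist c->plane 27.4
side 539 n [ 0.627 -0.16   0.762] tilt 40.4 az -0.25 rms 1.6 centroid [ 631.4 -263.   161.3] dist c->plane 27.3
```

Tilted 40.5° at the right azimuth. I grip firmer, back off, raise and turn 180°.

Emit:
send_rows(moves=[[-4,0,-8,0,0.1],[-8,0,-30,0,0.1],[-8,0,-70,0,0.1],[-8,0,-110,0,0.1],[-8,0,-120,0.1,0.1]], squeeze=60)

```text
time_s: 9.1
eef_pos: [657.3, -255.8, 462.8]
ee_rot: [-3.141, 0.007, 2.804]
force: [1.1, 0.2, -3.2]
opening: 38.4
```

Emit:
send_rows(moves=[[0,0,0,0.14,0.1],[0,0,0,0.28,0.1],[0,0,0,0.42,0.1],[0,0,0,0.56,0.1],[0,0,0,0.7,0.1]])

```text
time_s: 9.6
eef_pos: [656.3, -255.4, 456.9]
ee_rot: [-3.14, -0.001, 2.099]
force: [0.6, -0.2, -3.8]
opening: 38.7
```

Emit:
send_rows(moves=[[0,0,0,0.14,0.1],[0,0,0,0.28,0.1],[0,0,0,0.42,0.1],[0,0,0,0.56,0.1],[0,0,0,0.7,0.1]])

```text
time_s: 10.1
eef_pos: [656.3, -255.4, 456.8]
ee_rot: [-3.139, 0.0, 1.399]
force: [-0.6, 0.1, -3.3]
opening: 38.7
```

Emit:
send_rows(moves=[[0,0,0,0.14,0.1],[0,0,0,0.28,0.1],[0,0,0,0.42,0.1],[0,0,0,0.56,0.1],[0,0,0,0.7,0.1]])

```text
time_s: 10.6
eef_pos: [656.3, -255.5, 456.8]
ee_rot: [-3.14, 0.002, 0.699]
force: [-0.9, -0.3, -3.1]
opening: 38.4
```

Emit:
send_rows(moves=[[0,0,0,0.14,0.1],[0,0,0,0.28,0.1],[0,0,0,0.42,0.1],[0,0,0,0.56,0.1],[0,0,0,0.7,0.1]])

```text
time_s: 11.1
eef_pos: [656.3, -255.4, 456.7]
ee_rot: [-3.141, 0.002, -0.001]
force: [0.4, -1.1, -3.0]
opening: 38.3
```

Run:
```python
from h import *
# target: disc origin 35mm above tip on axis; grasp 33 up the axis
n=np.array([-.625,.150,.766]);tip=np.array([483.3,-214.6,187.0])
g=tip+n*(35+33.3);t=g+[0,0,155];print(t)
to(*t,-.237)
```

```text
[ 440.6125 -204.355   394.3178]
t 11.1 pos [ 656.3 -255.4  456.7] yaw -0.001 F [ 0.4 -1.1 -3. ] open 38.3 -> move [-215.6  -50.8   63. ] turn 0.236 q6 1.18
```

Emit:
send_rows(moves=[[-43,-10,0,0.12,0.1],[-86,-20,0,0.236,0.1],[-130,-30,0,0.236,0.1],[-173,-40,0,0.236,0.1],[-216,-51,0,0.236,0.1]])

```text
time_s: 11.6
eef_pos: [438.3, -204.9, 457.1]
ee_rot: [3.142, 0.002, -0.231]
force: [0.1, -0.7, -3.3]
opening: 38.3
```

Emit:
send_rows(moves=[[0,0,10,0,0.1],[0,0,30,0,0.1],[0,0,50,0,0.1],[0,0,60,0,0.1],[0,0,60,0,0.1]])

```text
time_s: 12.1
eef_pos: [440.1, -205.3, 396.3]
ee_rot: [-3.141, 0.004, -0.231]
force: [0.1, 0.2, -3.5]
opening: 38.6
```

```bash
cat > m.py <<'E'
from h import *
from scipy.optimize import least_squares
n=np.array([-.625,.150,.766]);tip=np.array([483.3,-214.6,187.0])
to(*(tip+n*68.3+[0,0,155]),-.237)
p=np.array(manip.sense()["eef_pos"]);c=p-[0,0,155];plane(c,100,lo=150)
o=[]
for nm,(r,q) in(("top",(165,290)),("side",(140,180))):
    s=snapshot(nm);P=cloud(s);np.save(f"{nm}3.npy",P);cv2.imwrite(f"pics/{nm}3.png",s["image"])
    o.append(cv2.resize(s["image"][r:r+110,q:q+100],None,fx=4,fy=4))
    a=np.arctan2(n[1],n[0]);e1=np.array([-np.sin(a),np.cos(a),0]);e2=np.cross(n,e1)
    d=(P-c);h=d@n;uv=np.stack([d@e1,d@e2],-1)
    k=(abs(h+27.3)<8)&(np.linalg.norm(uv,axis=-1)<100)&(s["image"].min(-1)>90)
    m=cv2.morphologyEx(k.astype(np.uint8),cv2.MORPH_CLOSE,np.ones((3,3)))
    co=max(cv2.findContours(m,0,cv2.CHAIN_APPROX_NONE)[0],key=cv2.contourArea)[:,0]
    U=uv[co[:,1],co[:,0]];U=U[np.isfinite(U).all(1)];U=U[np.linalg.norm(U,axis=1)>55]
    r=least_squares(lambda x:np.linalg.norm(U-x,axis=1)-74,[0,0],loss="soft_l1",f_scale=2)
    print(nm,k.sum(),len(U),"disc centre minus grasp (e1,e2)",r.x.round(1),"rms",np.sqrt(2*r.cost/len(U)).round(1),"h",np.median(h[k]).round(1))
print("e1",e1,"e2",e2,"grasp rel tip (e1,e2,n)",((c-tip)@np.c_[e1,e2,n]).round(1))
cv2.imwrite("pics/peg%d.png"%int(manip.sense()["time_s"]*10),np.hstack(o))
E
python3 m.py; ls pics
```

```text
t 12.1 pos [ 440.1 -205.3  396.3] yaw -0.231 F [ 0.1  0.2 -3.5] open 38.6 -> move [ 0.3 -1.   2. ] turn 0.006 q6 1.34
top 234 n [-0.614  0.143  0.776] tilt 39.1 az 2.913 rms 1.8 centroid [ 489.9 -195.4  244.1] dist c->plane 27.0
side 329 n [-0.61   0.133  0.781] tilt 38.6 az 2.927 rms 1.6 centroid [ 471.5 -235.1  237.7] dist c->plane 26.0
top 603 131 disc centre minus grasp (e1,e2) [0.8 0.9] rms 3.5 h -26.5
side 413 76 disc centre minus grasp (e1,e2) [4.1 1.4] rms 2.5 h -25.9
e1 [-0.23337295 -0.9723873   0.        ] e2 [ 0.74484867 -0.17876368  0.64274801] grasp rel tip (e1,e2,n) [ 1.  1. 70.]
crop1.png
grasp.png
peg123.png
rim.png
side1.png
side3.png
top1.png
top3.png
```

View pics/peg123.png

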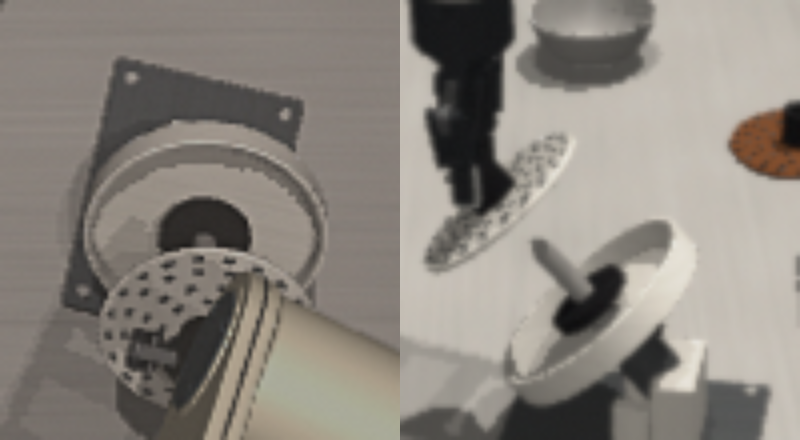

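The side crop shows the disc tilted parallel to the dish, with its bore in line just off the peg tip (crop (540,245)). Offsets are about 1–2 mm. Advancing along the peg axis.

Emit:
send_rows(moves=[[2,-1,5,0,0.1],[6,-1,10,0,0.1],[10,-1,15,0,0.1],[14,-1,20,0,0.1],[17.8,-1,24.3,0,0.1]], squeeze=40)

```text
time_s: 12.8
eef_pos: [458.4, -208.6, 372.9]
ee_rot: [-3.142, 0.0, -0.231]
force: [-0.1, 0.5, -3.4]
opening: 38.3
```

Emit:
send_rows(moves=[[1.6,0,1.9,0,0.1],[3.2,0,3.8,0,0.1],[4.8,0,5.7,0,0.1],[6.4,0,7.7,0,0.1],[6.4,0,7.7,0,0.1]])

```text
time_s: 13.3
eef_pos: [464.3, -210.0, 365.7]
ee_rot: [3.142, 0.0, -0.231]
force: [-0.5, -0.7, -3.4]
opening: 38.4
```

Emit:
send_rows(moves=[[1.6,0,1.9,0,0.1],[3.2,0,3.8,0,0.1],[4.8,0,5.7,0,0.1],[6.4,0,7.7,0,0.1],[6.4,0,7.7,0,0.1]])

```text
time_s: 13.8
eef_pos: [470.6, -211.4, 357.8]
ee_rot: [-3.142, 0.0, -0.231]
force: [0.1, 0.4, -3.2]
opening: 38.7
```

```bash
python3 m.py|tail -7
```

```text
t 13.8 pos [ 470.6 -211.4  357.8] yaw -0.231 F [ 0.1  0.4 -3.2] open 38.7 -> move [-30.8  -0.  -36.5] turn 0.006 q6 1.36
top 182 n [-0.612  0.134  0.779] tilt 38.8 az 2.926 rms 1.9 centroid [ 523.  -197.   206.6] dist c->plane 27.2
side 340 n [-0.613  0.136  0.779] tilt 38.9 az 2.923 rms 1.5 centroid [ 503.6 -241.1  199.9] dist c->plane 26.6
top 522 119 disc centre minus grasp (e1,e2) [ 1.1 -0.2] rms 3.3 h -26.9
side 446 78 disc centre minus grasp (e1,e2) [ 4.  -0.7] rms 2.4 h -26.7
e1 [-0.23337295 -0.9723873   0.        ] e2 [ 0.74484867 -0.17876368  0.64274801] grasp rel tip (e1,e2,n) [-0.1  0.1 20.6]
```

No contact forces while the tip is about 13 mm into the bore. Continuing.

Emit:
send_rows(moves=[[1.9,0,2.3,0,0.1],[3.9,0,4.6,0,0.1],[5.8,0,6.9,0,0.1],[7.7,0,9.2,0,0.1],[7.7,0,9.2,0,0.1]])

```text
time_s: 14.5
eef_pos: [478.1, -213.2, 348.5]
ee_rot: [-3.142, 0.0, -0.231]
force: [-0.5, 0.4, -4.1]
opening: 38.4
```

Emit:
send_rows(moves=[[1.9,0,2.3,0,0.1],[3.9,0,4.6,0,0.1],[5.8,0,6.9,0,0.1],[7.7,0,9.2,0,0.1],[7.7,0,9.2,0,0.1]])

```text
time_s: 15.0
eef_pos: [485.6, -215.0, 339.4]
ee_rot: [-3.141, 0.0, -0.231]
force: [-0.3, -0.3, -3.4]
opening: 38.6
```

```bash
python3 m.py|tail -7
```

```text
t 15.0 pos [ 485.6 -215.   339.4] yaw -0.231 F [-0.3 -0.3 -3.4] open 38.6 -> move [-46.2  -0.  -54.9] turn 0.006 q6 1.36
top 163 n [0.922 0.376 0.098] tilt 84.4 az 0.387 rms 8.1 centroid [ 552.8 -203.8  185.5] dist c->plane -66.3
side 320 n [-0.608  0.14   0.781] tilt 38.6 az 2.916 rms 1.4 centroid [ 522.2 -241.2  183.8] dist c->plane 26.4
top 460 84 disc centre minus grasp (e1,e2) [1.2 1. ] rms 3.5 h -26.8
side 457 78 disc centre minus grasp (e1,e2) [4.2 0.1] rms 2.7 h -26.6
e1 [-0.23337295 -0.9723873   0.        ] e2 [ 0.74484867 -0.17876368  0.64274801] grasp rel tip (e1,e2,n) [-0.2  0.1 -3.5]
```

```bash
ls pics|grep peg
```

```text
peg123.png
peg140.png
peg152.png
```

View pics/peg152.png

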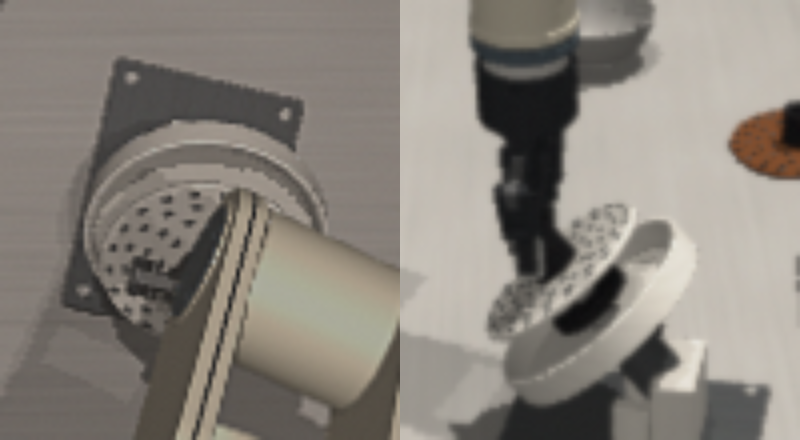

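The peg is inside the bore and the plate is parallel to and concentric with the dish, above the black seat. I advance towards the seat with a firmer grip.

Emit:
send_rows(moves=[[0,0,0,0,0.1],[2.6,0,3.1,0,0.1],[5.1,0,6.1,0,0.1],[7.7,0,9.2,0,0.1],[10.3,0,12.3,0,0.1]], squeeze=100)

```text
time_s: 15.7
eef_pos: [495.7, -217.4, 327.1]
ee_rot: [-3.142, 0.0, -0.231]
force: [0.2, 0.4, -2.5]
opening: 37.7
```

Emit:
send_rows(moves=[[0.6,0,0.8,0,0.1],[1.3,0,1.5,0,0.1],[1.9,0,2.3,0,0.1],[2.6,0,3.1,0,0.1],[3.2,0,3.8,0,0.1]])

```text
time_s: 16.2
eef_pos: [498.6, -218.1, 323.7]
ee_rot: [3.142, -0.0, -0.231]
force: [-0.7, -0.3, -3.7]
opening: 37.8
```

Emit:
send_rows(moves=[[0.4,0,0.5,0,0.1],[0.8,0,0.9,0,0.1],[1.2,0,1.4,0,0.1],[1.6,0,1.9,0,0.1],[1.9,0,2.3,0,0.1]])

```text
time_s: 16.7
eef_pos: [500.4, -218.5, 321.3]
ee_rot: [3.142, 0.0, -0.231]
force: [-1.8, 0.4, -0.3]
opening: 37.8
```

```bash
cat > f.py <<'E'
from h import *
n=np.array([-.625,.150,.766]);tip=np.array([483.3,-214.6,187.0])
a=manip.sense();p=np.array(a["eef_pos"])-[0,0,155];F=np.array(a["force"])-[0,0,-3.5]
e1=np.array([-.2334,-.9724,0]);e2=np.cross(n,e1)
print("rel tip e1,e2,n",((p-tip)@np.c_[e1,e2,n]).round(2),"F e1,e2,n",(F@np.c_[e1,e2,n]).round(1),"tq",np.round(a["ft_torque"],2))
E
python3 f.py
```

```text
rel tip e1,e2,n [ -0.2    0.14 -27.09] F e1,e2,n [-0.   0.6  3.6] tq [ 0.03  0.23 -0.01]
```

Contact with the seat is starting at the expected depth. I press slowly and check the force.

Emit:
send_rows(moves=[[0.4,0,0.5,0,0.1],[0.8,0,0.9,0,0.1],[1.2,0,1.4,0,0.1],[1.6,0,1.9,0,0.1],[1.9,0,2.3,0,0.1]])

```text
time_s: 17.2
eef_pos: [501.9, -218.8, 319.4]
ee_rot: [3.142, 0.001, -0.231]
force: [-5.9, 1.4, 3.0]
opening: 37.4
```

```bash
python3 f.py
```

```text
rel tip e1,e2,n [ -0.22   0.06 -29.62] F e1,e2,n [-0.  -0.5  8.9] tq [ 0.04  0.66 -0.06]
```

Emit:
send_rows(moves=[[0.4,0,0.5,0,0.1],[0.8,0,0.9,0,0.1],[1.2,0,1.4,0,0.1],[1.6,0,1.9,0,0.1],[1.9,0,2.3,0,0.1]])

```text
time_s: 17.7
eef_pos: [503.7, -219.3, 317.0]
ee_rot: [-3.142, 0.001, -0.231]
force: [-5.7, 1.5, 2.7]
opening: 37.9
```

```bash
python3 f.py
```

```text
rel tip e1,e2,n [-2.00e-01  3.00e-02 -3.26e+01] F e1,e2,n [-0.2 -0.5  8.6] tq [-0.    0.64  0.  ]
```

The seat is sliding at about 9 N. Continuing in smaller steps near the stop.

Emit:
send_rows(moves=[[0.4,0,0.5,0,0.1],[0.8,0,0.9,0,0.1],[1.2,0,1.4,0,0.1],[1.6,0,1.9,0,0.1],[1.9,0,2.3,0,0.1]])

```text
time_s: 18.2
eef_pos: [505.6, -219.8, 314.8]
ee_rot: [3.142, 0.001, -0.231]
force: [-4.9, 1.8, 3.5]
opening: 37.2
```

```bash
python3 f.py
```

```text
rel tip e1,e2,n [-1.900e-01  3.000e-02 -3.559e+01] F e1,e2,n [-0.6  0.5  8.7] tq [ 0.01  0.62 -0.05]
```

Emit:
send_rows(moves=[[0.2,0,0.2,0,0.1],[0.3,0,0.4,0,0.1],[0.5,0,0.6,0,0.1],[0.6,0,0.8,0,0.1],[0.6,0,0.8,0,0.1]])

```text
time_s: 18.7
eef_pos: [506.3, -219.9, 313.9]
ee_rot: [3.142, 0.001, -0.231]
force: [-4.7, 0.4, 3.7]
opening: 37.6
```

```bash
python3 f.py
```

```text
rel tip e1,e2,n [-1.900e-01  1.000e-02 -3.669e+01] F e1,e2,n [0.7 1.1 8.5] tq [ 0.02  0.62 -0.06]
```

Emit:
send_rows(moves=[[0.2,0,0.2,0,0.1],[0.3,0,0.4,0,0.1],[0.5,0,0.6,0,0.1],[0.6,0,0.8,0,0.1],[0.6,0,0.8,0,0.1]])

```text
time_s: 19.2
eef_pos: [507.0, -220.1, 313.0]
ee_rot: [3.142, 0.0, -0.231]
force: [-5.2, 0.7, 3.6]
opening: 37.5
```

```bash
python3 f.py
```

```text
rel tip e1,e2,n [-2.000e-01 -2.000e-02 -3.782e+01] F e1,e2,n [0.6 0.6 8.8] tq [-0.01  0.67 -0.09]
```

Emit:
send_rows(moves=[[0.2,0,0.2,0,0.1],[0.3,0,0.4,0,0.1],[0.3,0,0.4,0,0.1],[0.3,0,0.4,0,0.1],[0.3,0,0.4,0,0.1]])

```text
time_s: 19.7
eef_pos: [507.4, -220.2, 312.5]
ee_rot: [3.142, 0.0, -0.231]
force: [-5.2, -0.0, 2.9]
opening: 37.6
```

Emit:
send_rows(moves=[[0.2,0,0.2,0,0.1],[0.3,0,0.4,0,0.1],[0.3,0,0.4,0,0.1],[0.3,0,0.4,0,0.1],[0.3,0,0.4,0,0.1]])

```text
time_s: 20.2
eef_pos: [507.7, -220.2, 312.1]
ee_rot: [3.142, 0.0, -0.231]
force: [-4.8, 0.4, 3.6]
opening: 37.9
```

```bash
python3 f.py
```

```text
rel tip e1,e2,n [ -0.21  -0.08 -39.  ] F e1,e2,n [0.7 0.9 8.5] tq [-0.06  0.64 -0.08]
```

Emit:
send_rows(moves=[[0.2,0,0.2,0,0.1],[0.3,0,0.4,0,0.1],[0.3,0,0.4,0,0.1],[0.3,0,0.4,0,0.1],[0.3,0,0.4,0,0.1]])

```text
time_s: 20.7
eef_pos: [507.9, -220.3, 311.8]
ee_rot: [3.142, 0.0, -0.231]
force: [-5.9, 0.0, 5.2]
opening: 37.5
```

```bash
python3 f.py
```

```text
rel tip e1,e2,n [ -0.21  -0.06 -39.36] F e1,e2,n [ 1.4  1.1 10.4] tq [-0.05  0.77 -0.09]
```

Emit:
send_rows(moves=[[0.2,0,0.2,0,0.1],[0.3,0,0.4,0,0.1],[0.3,0,0.4,0,0.1],[0.3,0,0.4,0,0.1],[0.3,0,0.4,0,0.1]])

```text
time_s: 21.2
eef_pos: [508.0, -220.3, 311.7]
ee_rot: [3.142, 0.001, -0.231]
force: [-8.2, 1.5, 9.7]
opening: 37.5
```

```bash
python3 f.py
```

```text
rel tip e1,e2,n [ -0.2   -0.04 -39.5 ] F e1,e2,n [ 0.4  2.1 15.5] tq [ 0.05  1.08 -0.06]
```

Emit:
send_rows(moves=[[0.2,0,0.2,0,0.1],[0.3,0,0.4,0,0.1],[0.3,0,0.4,0,0.1],[0.3,0,0.4,0,0.1],[0.3,0,0.4,0,0.1]])

```text
time_s: 21.7
eef_pos: [508.1, -220.3, 311.6]
ee_rot: [3.142, 0.001, -0.231]
force: [-10.1, 2.4, 13.1]
opening: 37.9
```

```bash
python3 f.py
```

```text
rel tip e1,e2,n [-2.100e-01 -2.000e-02 -3.961e+01] F e1,e2,n [ 0.   2.7 19.4] tq [ 0.12  1.42 -0.1 ]
```

The force climbs steeply with almost no motion after about 12 mm of travel, so this is the hard stop. One more small nudge to confirm, then release.

Emit:
send_rows(moves=[[0.2,0,0.2,0,0.1],[0.3,0,0.4,0,0.1],[0.3,0,0.4,0,0.1],[0.3,0,0.4,0,0.1],[0.3,0,0.4,0,0.1]])

```text
time_s: 22.2
eef_pos: [508.2, -220.4, 311.6]
ee_rot: [3.142, 0.002, -0.231]
force: [-12.4, 2.4, 17.3]
opening: 37.6
```

```bash
python3 f.py
```

```text
rel tip e1,e2,n [ -0.21   0.05 -39.69] F e1,e2,n [ 0.6  3.7 24.1] tq [ 0.24  1.78 -0.13]
```

Emit:
send_rows(moves=[[-0.4,0,-0.5,0,0.1],[-0.8,0,-1,0,0.1],[-0.8,0,-1,0,0.1],[-0.8,0,-1,0,0.1],[-0.8,0,-1,0,0.1]])

```text
time_s: 22.7
eef_pos: [508.0, -220.3, 311.7]
ee_rot: [3.142, 0.0, -0.231]
force: [-6.7, 1.1, 6.2]
opening: 37.6
```

```bash
python3 f.py
```

```text
rel tip e1,e2,n [ -0.2   -0.07 -39.46] F e1,e2,n [ 0.5  1.  11.8] tq [-0.04  0.87 -0.1 ]
```

Hard stop confirmed: 24 N with 0.1 mm of motion. I relieve the load and open.

Emit:
send_rows(moves=[[-0.3,0,-0.4,0,0.1],[-0.6,0,-0.7,0,0.1],[-0.6,0,-0.7,0,0.1],[-0.6,0,-0.7,0,0.1],[-0.6,0,-0.7,0,0.1]], squeeze=40)

```text
time_s: 23.2
eef_pos: [507.8, -220.2, 312.1]
ee_rot: [3.142, -0.001, -0.231]
force: [-0.7, -0.1, -1.2]
opening: 37.7
```

```bash
python3 f.py
```

```text
rel tip e1,e2,n [-2.300e-01 -2.000e-02 -3.906e+01] F e1,e2,n [0.3 0.9 2.2] tq [-0.1   0.11 -0.05]
```

Emit:
send_rows(moves=[[0,0,0,0,0.5],[0,0,0,0,0.7],[0,0,0,0,0.9],[0,0,0,0,1],[0,0,0,0,1]])

```text
time_s: 23.7
eef_pos: [507.6, -220.2, 312.2]
ee_rot: [3.142, -0.0, -0.231]
force: [-0.2, -0.5, 0.4]
opening: 85.7
```

Emit:
send_rows(moves=[[0,0,0,0,1],[0,0,-5,0,1],[0,0,-20,0,1],[0,0,-50,0,1],[0,0,-90,0,1]])

```text
time_s: 24.2
eef_pos: [507.0, -219.9, 401.9]
ee_rot: [-3.141, 0.004, -0.231]
force: [0.4, -0.0, -0.6]
opening: 85.4
```

Emit:
send_rows(moves=[[0,0,-40,0,1],[0,0,-80,0,1],[-40,0,-100,0,1],[-85,0,-100,0,1],[-130,0,-100,0,1]])

```text
time_s: 24.7
eef_pos: [379.6, -189.9, 503.1]
ee_rot: [3.141, -0.002, -0.231]
force: [0.5, 0.8, 0.4]
opening: 85.1
```

Run:
```python
from h import *
n=np.array([-.625,.150,.766]);seat=np.array([483.3,-214.6,187.0])-72*n
to(508,-220,500,-.231)
plane(seat+24*n,90,lo=60)
o=[]
for nm,(r,q) in(("top",(165,290)),("side",(160,180))):
    s=snapshot(nm);cv2.imwrite(f"pics/{nm}_end.png",s["image"])
    o.append(cv2.resize(s["image"][r:r+110,q:q+100],None,fx=4,fy=4))
cv2.imwrite("pics/end.png",np.hstack(o))
```

```text
t 24.7 pos [ 379.6 -189.9  503.1] yaw -0.231 F [0.5 0.8 0.4] open 85.1 -> move [131.9  -0.    3.3] turn 0.0 q6 1.31
top 1060 n [-0.623  0.15   0.768] tilt 39.8 az 2.906 rms 2.1 centroid [ 531.  -223.1  140.9] dist c->plane 18.4
side 544 n [-0.624  0.147  0.767] tilt 39.9 az 2.91 rms 1.4 centroid [ 528.  -234.   140.8] dist c->plane 18.2
```

View pics/end.png

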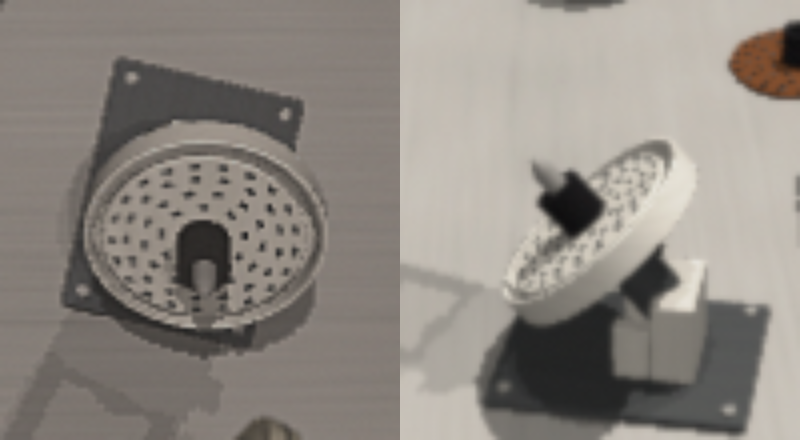

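The disc lies flat in the dish (39.8°, azimuth 2.906), with the peg tip out of the hub. The plate underside is 72.3 mm below the tip, against 72 mm nominal for home. Handing in.

```bash
python3 -c "
from h import *
a=cv2.imread('pics/top1.png').astype(int);b=cv2.imread('pics/top_end.png').astype(int)
for n,(v,u) in dict(pan=(146,271),bowl=(218,117),jar=(221,428)).items(): print(n,abs(a-b)[v-25:v+25,u-25:u+25].mean().round(1))
print(job.hand_in())"
```

```text
pan 1.7
bowl 1.4
jar 1.5
the job is handed in; nothing more can be done
None
```

The steel grating disc is parked hub-up on the slanted peg, with the seat pressed fully home and the gripper clear. I handed the job in at about 25 s of the 54 s allowed.

- **How it was done:** The tool can't tilt, so I gripped the hub lightly and tipped the disc 40° in the jaws by pressing its edge on the dish's high rim, with readings up to about 10 N. I then turned it half a turn and slid it along the peg axis.
- **Seat:** It slid at about 9 N for roughly 12 mm. Then the force rose to 24 N along the peg with only about 0.2 mm more motion, which is the hard stop. That was the highest reading I saw, under the 35 N limit, but I read the force only at the end of each move.
- **Final position:** After release the plate lies at 39.8–39.9° against the peg's 40°. Its underside is 72.3 mm below the peg tip, against 72 mm nominal for home.
- **Bystanders:** The pan, bowl and jar look unchanged between the first and last top pictures.
- **Disagreement:** The two cameras differed by about 3 mm on the disc's sideways centre before insertion. The slide showed no side forces, so I made no correction for it.

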